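# Rebuild the keyed tin tower on its stand

## Robot

A 7-joint arm with a two-finger parallel gripper is mounted at the origin on the work surface. World frame = base frame: x ahead of the robot, y to its left, z up, the work surface at z = 0. Lengths are in m, angles in rad, forces in N, time in s.
With the tool pointing down it reaches from about 0.4 to 0.925 m from the base axis. Payload 5.6 kg.
Tool frame: the origin (TCP) lies at the very end of the fingers, on their centre line; the grasp point (between the pads) lies manip.grip_point_offset behind it (manip.grip_point_offset is the distance from the TCP to the grasp point, in m); z points along the fingers, y is the direction in which the jaws open and shut (so a half turn about z gives the same grasp; the last joint's range is limited). The gripper opens to 85 mm and grips with 20 to 120 N. Pads are 22 mm wide; open, the fingers measure 114 mm over their backs; the gripper's body (76 mm by 85 mm) begins 54 mm behind the grasp point. The pads swing forward as they close: fully open they stand 13 mm farther back than shut.
Start: joints at [1.255, 0.468, -0.012, 1.603, 0.006, 1.071, -0.056], TCP at [0.175, -0.626, 0.231] pointing down, gripper open.
Joint ranges: [-2.53, 2.53], [-0.31, 2.02], [-1.57, 1.55], [0.28, 2.44], [-1.29, 4.43], [0.15, 1.84], [-2.92, 2.92]. Speed limits (rad/s): [2.57, 2.57, 3.14, 3.14, 3.14, 3.14, 3.14].

## Interface

Orientations are given as a unit quaternion [w, x, y, z].
In Python, from workcell import manip, eyes, workorder gives the robot as it stands.
- The arm moves only by the shell command python3 -m crank 'ROWS' [OPENING] [FORCE]. ROWS is a JSON object of lists of equal length, an entry for each row: "dp": the shift along the world's x, y, z in m, a list of three; "turn": the turn, a rotation vector about the world's x, y, z in degrees, a list of three. A call has 1 to 12 rows; each row is the pose to reach, as a shift and turn from the pose commanded when the call began; what a row does not reach only later rows make up. A row lasts 1/8 s, in which the tool goes at most 62.5 mm and 10.7 degrees, less where a joint would pass 70% of its speed; a pose out of reach is approached as far as the arm can. A call with a gripper value outside its range is refused whole. OPENING is the finger opening in m, from 0 to 0.0854, set as the call begins (- or left out, the last holds). The fingers move at their own pace and stop on an object; FORCE is the grip in N (left out, the last holds). Time passes only in rows, so rows that repeat a pose let the fingers close. It gives the time, the measured TCP pose, the force and the opening at its end, in the units of the state.
- manip.get_obs(): the state, without advancing time (a new reading comes with each control period).
- eyes.snapshot(name): name is "side" or "top" or "wrist"; returns a dict with "image" (420x560x3 uint8, blue, green, red), "fx", "fy", "cx", "cy" (pixels), "cam_to_world" (4x4, takes a point from camera to world coordinates); the wrist camera has in their place "tool_from_camera" (4x4, takes a point from camera to tool coordinates, whose origin is the TCP and whose axes are the flange's). Camera axes: x right, y up, looking along -z (the intrinsics and any distortion apply to the point x, -y, -z); pixel columns grow to the right and rows downward; lengths in m; the calibration is good to about 2 mm. A picture is of the moment at which its call begins: read the wrist's pose just before it. There is no depth.
- workorder.finish_job(): hands the job in, once; it reports no verdict.
The state is a dict: "time_s": time; "joint_positions": joint angles; "joint_velocities": joint speeds; "joint_torque": joint torques, N m; "tcp_pos": TCP position; "tcp_rot": TCP orientation; "force": force on the tool from outside, world axes, zero at the start; "moment": the same for the moment, N m; "finger_gap": finger opening in m.
Only numpy, scipy, OpenCV 4.12 (cv2) and the standard library are available. Lean on these libraries where they do the work, as an engineer would, in place of code of your own. Each camera call takes 0.05 s, during which the arm holds its last target.

## Task

Rebuild the tower of keyed storage tins on its stand so that it can go back on the shelf: first the tall tin, on it the short tin, then the lid on top. Turn each so that the notch in its skirt drops over the key of the piece below and it sits fully home and upright, then let go; leave the other things on the table standing where they are.

Things in the scene. Friction and masses are not known exactly. Their poses are not given: they have to be found in the camera images.
- stand: Fixed stand: dark wooden disc (110 mm diameter, 10 mm high) with the bottom tin of the set on it (54 mm diameter, flat shoulder 30 mm above the table, then a tapered neck 43 mm wide, 7 mm high, and a key). Origin: centre of its underside, on the table; x towards the key, within 35 degrees of world +x.
- stand_key (a point): Top of the stand's key, 7 mm above the shoulder, 22 mm out along its x: a rounded bar 10 mm wide from neck to outer edge.
- tin_tall: Plain round aluminium tin, 54 mm diameter, 60 mm high to its flat shoulder, then a tapered neck 43 mm wide, 7 mm high; about 180 g. Its lowest 8 mm is a hollow skirt, inside 47 mm. Seated, the skirt's edge rests on the shoulder below, round the neck below. Origin: centre of underside; z up, x towards its key and notch. Starts upright on the table, x within 55 degrees of world +x. The taller of the two.
- tin_tall_key (a point): Top of the tall tin's key, 7 mm above the shoulder, 22 mm out along its x: a rounded bar 10 mm wide from neck to outer edge.
- tin_tall_notch (a point): Middle of the notch at the foot of the tall tin's skirt, 25 mm out along its x: 14 mm wide, 8 mm high, straight below its own key. It must go over the key of the piece below; elsewhere the piece rides 7 mm high on that key.
- tin_short: Plain round aluminium tin, 54 mm diameter, 44 mm high to its flat shoulder, then a tapered neck 43 mm wide, 7 mm high; about 140 g. Its lowest 8 mm is a hollow skirt, inside 47 mm. Seated, the skirt's edge rests on the shoulder below, round the neck below. Origin: centre of underside; z up, x towards its key and notch. Starts upright on the table, x within 55 degrees of world +x. The shorter of the two.
- tin_short_key (a point): Top of the short tin's key, 7 mm above the shoulder, 22 mm out along its x: a rounded bar 10 mm wide from neck to outer edge.
- tin_short_notch (a point): Middle of the notch at the foot of the short tin's skirt, 25 mm out along its x: 14 mm wide, 8 mm high, straight below its own key. It must go over the key of the piece below; elsewhere the piece rides 7 mm high on that key.
- lid: Round aluminium lid, 54 mm diameter, about 70 g: hollow skirt 8 mm high (inside 47 mm), 5 mm plate on it (top at 13 mm), and an upright fin to grip, 12 mm thick (y), 34 mm long (x from -19 to 15 mm), top at 45 mm. Origin: centre of underside; z up, x towards its notch. Starts on the keepsake box, x within 46 degrees of world +x. Seats like a tin.
- lid_notch (a point): Middle of the notch at the foot of the lid's skirt, 25 mm out along its x: 14 mm wide, 8 mm high, straight below its own small ridge on the plate at the end of the fin. It must go over the key of the piece below; elsewhere the piece rides 7 mm high on that key.
- keepsake: Closed wooden box, fixed to the table, 90 (x) by 80 (y) by 45 mm high; the lid starts on it. Origin: centre of its underside. A bystander: leave it where it stands.
- jar: Tall glass jar with a steel cap, 46 mm diameter, 105 mm high, standing about 82 mm from the stand's axis, centre to centre. Origin: centre of its underside. A bystander: leave it where it stands.
- pot: Small blue ceramic pot, 40 mm diameter, 52 mm high, standing about 70 mm from the tall tin, centre to centre. Origin: centre of its underside. A bystander: leave it where it stands.
- candle: Amber glass candle jar with a steel cap, 41 mm diameter, 57 mm high, standing about 70 mm from the short tin, centre to centre. Origin: centre of its underside. A bystander: leave it where it stands.
There are look-alikes about, which are no part of the job. What is shaped like the lid but brown is not meant.

How it is judged:
On the way, in this order (a step that is already met when the one before it is completed fails the run):
1. the tall tin sits fully home on the stand, keyed (z of tin_tall in the frame of stand between 0.027 and 0.0325 m and horizontal distance between tin_tall and stand below 0.005 m and angle between the x axis of tin_tall and the x axis of stand, either way round below 0.2 rad and angle between tin_tall's own z axis and vertical below 0.06 rad and contact force between tin_tall and the fingers below 0.1 N), for 0.2 s.
2. the short tin sits fully home on the tall tin, keyed (z of tin_tall in the frame of stand between 0.027 and 0.0325 m and horizontal distance between tin_tall and stand below 0.005 m and angle between the x axis of tin_tall and the x axis of stand, either way round below 0.2 rad and angle between each of tin_tall, tin_short's own z axis and vertical below 0.06 rad and z of tin_short in the frame of tin_tall between 0.057 and 0.0625 m and horizontal distance between tin_short and tin_tall below 0.005 m and angle between the x axis of tin_short and the x axis of tin_tall, either way round below 0.2 rad and contact force between tin_short and the fingers below 0.1 N), for 0.2 s.
3. the lid sits fully home on the short tin, keyed (z of tin_tall in the frame of stand between 0.027 and 0.0325 m and horizontal distance between tin_tall and stand below 0.005 m and angle between the x axis of tin_tall and the x axis of stand, either way round below 0.2 rad and angle between each of tin_tall, tin_short, lid's own z axis and vertical below 0.06 rad and z of tin_short in the frame of tin_tall between 0.057 and 0.0625 m and horizontal distance between tin_short and tin_tall below 0.005 m and angle between the x axis of tin_short and the x axis of tin_tall, either way round below 0.2 rad and z of lid in the frame of tin_short between 0.041 and 0.0465 m and horizontal distance between lid and tin_short below 0.005 m and angle between the x axis of lid and the x axis of tin_short, either way round below 0.2 rad and contact force between lid and the fingers below 0.1 N), for 0.2 s.
At the end, for the whole second after the job is handed in: Tall tin on stand, short tin on it, lid on top: each within 2.5 mm of fully down, within 5 mm of the axis and 0.2 rad of the x of the piece below, upright within 0.06 rad, released, at rest. Jar, pot and candle never moved over 30 mm or tipped (all of step 3 and linear speed of each of tin_tall, tin_short, lid below 0.02 m/s and contact force between each of tin_tall, tin_short and the fingers below 0.1 N); the robot touches nothing.
It fails at once if the jar is pushed more than 30 mm away or tipped over (distance of jar from where it was at the start of the episode above 0.03 m or angle between jar's own z axis and vertical above 0.5 rad).
It fails at once if the pot is pushed more than 30 mm away or tipped over (distance of pot from where it was at the start of the episode above 0.03 m or angle between pot's own z axis and vertical above 0.5 rad).
It fails at once if the candle is pushed more than 30 mm away or tipped over (distance of candle from where it was at the start of the episode above 0.03 m or angle between candle's own z axis and vertical above 0.5 rad).
It also fails if it takes over 72 s, if anything falls off the work surface, if the arm or the gripper's body presses on something with over 40 N, if the wrist force passes 120 N, or if a joint passes its speed limit or range.

## Working session

There is one attempt and no reset: what is moved stays moved. The work goes in short steps, Python scripts to look and compute and a shell command to move; the robot and the scene stay as the last step left them, time stands still between calls to the robot, and variables do not carry over. Pictures are saved under pics/ and viewed, and the job is handed in when it is done.

```bash
ls; mkdir -p pics
python3 - <<'E'
from workcell import manip, eyes
import cv2,numpy as np
print(manip.grip_point_offset); print(manip.get_obs())
for n in ["side","top","wrist"]:
    s=eyes.snapshot(n); cv2.imwrite(f"pics/{n}0.png",s["image"])
    print(n,{k:np.round(v,4).tolist() if k!="image" else 0 for k,v in s.items()})
E
```

```text
pics
0.0187
{'time_s': 0.0, 'joint_positions': array([ 1.25498609,  0.46840237, -0.01157396,  1.60365227,  0.00599357,
        1.07138054, -0.05629863]), 'joint_velocities': array([-0.00039526,  0.00107124,  0.00061705, -0.00062402, -0.00054617,
       -0.00081083, -0.00161174]), 'joint_torque': array([ 1.72640098e-04, -5.32384443e+01,  2.15057982e-02, -2.51304156e+01,
        1.13439708e-02,  7.80202128e-03, -1.33458249e-05]), 'tcp_pos': array([ 0.1749003 , -0.62543719,  0.2303101 ]), 'tcp_rot': array([-8.84321316e-04,  9.90717039e-01,  1.35937230e-01, -1.88417723e-04]), 'force': array([-0.55138929, -0.10972422,  0.29535277]), 'moment': array([-0.01537574,  0.01057854,  0.04242978]), 'finger_gap': 0.08534405484008972}
side {'image': 0, 'fx': 521.751, 'fy': 521.751, 'cx': 284.6155, 'cy': 213.5672, 'cam_to_world': [[0.9962, 0.0206, -0.0846, 0.4621], [-0.0837, 0.4913, -0.867, -1.1181], [0.0237, 0.8708, 0.4911, 0.7355], [0.0, 0.0, 0.0, 1.0]]}
top {'image': 0, 'fx': 493.7734, 'fy': 493.7734, 'cx': 287.8459, 'cy': 205.8187, 'cam_to_world': [[-0.0029, 0.9814, -0.192, 0.3236], [-1.0, -0.0044, -0.0071, 0.0268], [-0.0078, 0.192, 0.9814, 1.2801], [0.0, 0.0, 0.0, 1.0]]}
wrist {'image': 0, 'fx': 358.9109, 'fy': 358.9109, 'cx': 282.8919, 'cy': 218.3696, 'tool_from_camera': [[0.0003, 0.958, 0.2866, 0.0721], [1.0, -0.0004, 0.0004, -0.0001], [0.0005, 0.2866, -0.958, -0.1429], [0.0, 0.0, 0.0, 1.0]]}
```

View pics/side0.png

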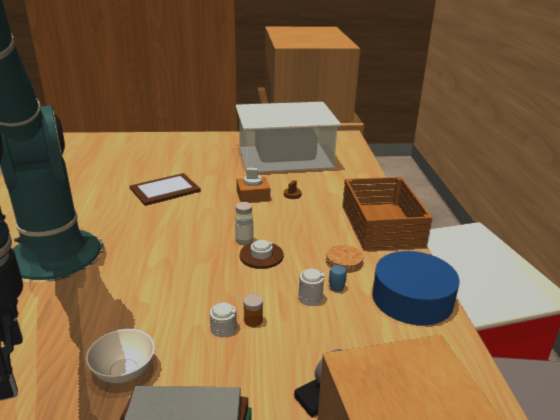

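View pics/top0.png

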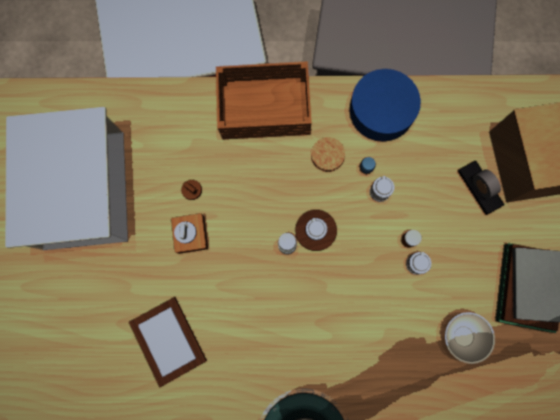

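View pics/wrist0.png

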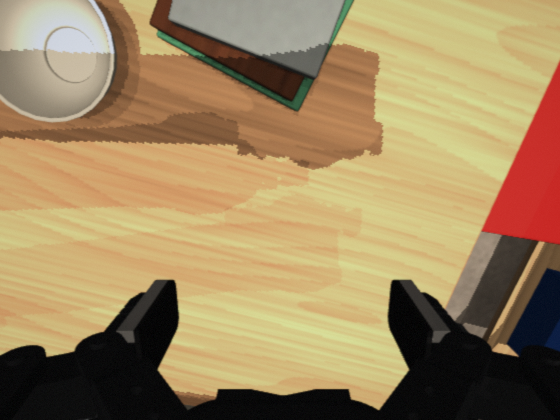

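The side view shows the tall tin (311,286) by the blue pot, the short tin (223,319) by the candle, the stand (261,253) by the jar (244,224), and the lid on its box (252,182). The brown look-alike is at (292,190). In the top view the same pieces are at (383,188), (420,263), (316,229), (288,243) and (186,232).

```bash
cat > h.py <<'E'
from workcell import manip, eyes
import cv2,numpy as np
from scipy.spatial.transform import Rotation as R
def quat(q): return R.from_quat([q[1],q[2],q[3],q[0]])
def shot(n):
    o=manip.get_obs(); s=eyes.snapshot(n)
    if n=="wrist":
        T=np.eye(4);T[:3,:3]=quat(o["tcp_rot"]).as_matrix();T[:3,3]=o["tcp_pos"]
        s["cam_to_world"]=T@s["tool_from_camera"]
    return s
def ray(s,u,v,z):
    M=s["cam_to_world"]; d=M[:3,:3]@np.array([(u-s["cx"])/s["fx"],-(v-s["cy"])/s["fy"],-1]); o=M[:3,3]
    return o+d*(z-o[2])/d[2]
def proj(s,p):
    M=s["cam_to_world"]; c=M[:3,:3].T@(np.array(p)-M[:3,3]); return s["cx"]+s["fx"]*c[0]/-c[2], s["cy"]-s["fy"]*c[1]/-c[2]
E
python3 - <<'E'
from h import *
s=shot("top")
for n,u,v,z in [("tall",383,187,.067),("pot",369,164,.052),("short",420,262,.051),("candle",412,238,.057),("stand",316,229,.037),("jar",288,241,.105),("lid",186,231,.06),("brown",192,188,.04),("box",188,232,.045)]:
    print(n,np.round(ray(s,u,v,z),3))
im=s["image"]
t=[cv2.resize(im[v-35:v+35,u-46:u+46],None,fx=4.3,fy=4.3,interpolation=cv2.INTER_CUBIC) for u,v in [(383,187),(420,262),(316,229),(186,231)]]
cv2.imwrite("pics/crop.png",np.vstack([np.hstack(t[:2]),np.hstack(t[2:])]))
E
```

```text
tall [ 0.608 -0.204  0.067]
pot [ 0.673 -0.174  0.052]
short [ 0.421 -0.291  0.051]
candle [ 0.48  -0.273  0.057]
stand [ 0.506 -0.036  0.037]
jar [0.468 0.035 0.105]
lid [0.499 0.29  0.06 ]
brown [0.614 0.283 0.04 ]
box [0.499 0.288 0.045]
```

View pics/crop.png

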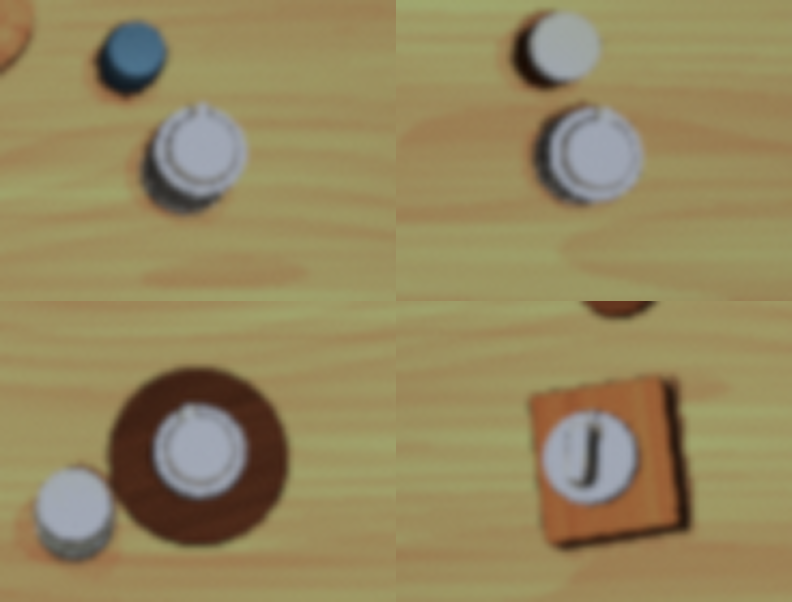

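Keys all face roughly image-up (+x) in the top crops. I'll go to each piece with the wrist camera for precise poses, starting with the short tin on the way.

```bash
python3 -m crank '{"dp":[[0.036,0.05,0],[0.072,0.1,0],[0.108,0.15,0],[0.144,0.2,0],[0.18,0.25,0],[0.216,0.3,0],[0.246,0.335,0],[0.246,0.335,0]],"turn":[[0,0,0],[0,0,0],[0,0,0],[0,0,0],[0,0,0],[0,0,0],[0,0,0],[0,0,0]]}' 0.0854
python3 - <<'E'
from h import *
import pickle
s=shot("wrist"); cv2.imwrite("pics/w_short.png",s["image"]); pickle.dump(s,open("w_short.pkl","wb"))
E
```

```text
time_s: 1.2
tcp_pos: [0.4236, -0.2873, 0.2314]
tcp_rot: [-0.0, 0.99, 0.14, 0.001]
force: [-0.1, -0.1, -0.2]
finger_gap: 0.0852
```

View pics/w_short.png

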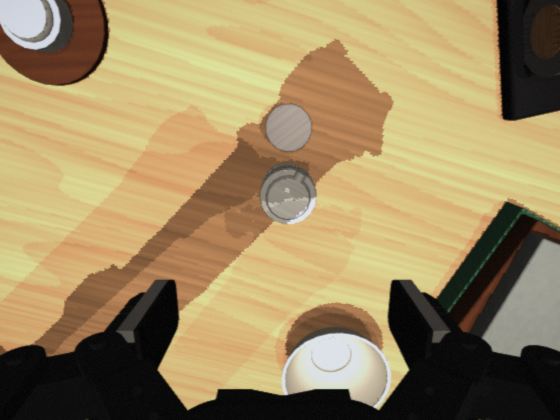

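Short tin at (288,195), its key near (300,173), candle at (289,127). Next the tall tin.

```bash
python3 -m crank '{"dp":[[0.055,0.025,0],[0.11,0.05,0],[0.165,0.075,0],[0.183,0.083,0],[0.183,0.083,0]],"turn":[[0,0,0],[0,0,0],[0,0,0],[0,0,0],[0,0,0]]}'
python3 - <<'E'
from h import *
import pickle
s=shot("wrist"); cv2.imwrite("pics/w_tall.png",s["image"]); pickle.dump(s,open("w_tall.pkl","wb"))
E
python3 -m crank '{"dp":[[-0.035,0.05,0],[-0.07,0.1,0],[-0.105,0.15,0],[-0.105,0.165,0],[-0.105,0.165,0]],"turn":[[0,0,0],[0,0,0],[0,0,0],[0,0,0],[0,0,0]]}'
python3 - <<'E'
from h import *
import pickle
s=shot("wrist"); cv2.imwrite("pics/w_stand.png",s["image"]); pickle.dump(s,open("w_stand.pkl","wb"))
c={}
for n,z in [("short",.044),("tall",.06),("stand",.03)]:
    s=pickle.load(open(f"w_{n}.pkl","rb")); 
    p={"short":(.4235,-.2905,.044),"tall":(.608,-.204,.06),"stand":(.506,-.036,.03)}[n]
    u,v=map(int,proj(s,p)); print(n,u,v)
    c[n]=cv2.resize(s["image"][v-45:v+45,u-45:u+45],(400,400),interpolation=cv2.INTER_CUBIC)
    print(u-45,v-45)
cv2.imwrite("pics/crops2.png",cv2.resize(np.hstack([c[n] for n in c]),(798,266)))
for n in c: cv2.imwrite(f"pics/c_{n}.png",c[n])
E
```

```text
time_s: 1.88
tcp_pos: [0.6039, -0.2085, 0.2304]
tcp_rot: [-0.0, 0.991, 0.136, -0.001]
force: [0.0, -0.5, -0.2]
finger_gap: 0.0854
time_s: 2.55
tcp_pos: [0.4988, -0.0442, 0.232]
tcp_rot: [0.001, 0.991, 0.135, 0.001]
force: [0.9, -0.6, 0.3]
finger_gap: 0.085
short 286 192
241 147
tall 279 189
234 144
stand 276 178
231 133
```

View pics/c_tall.png

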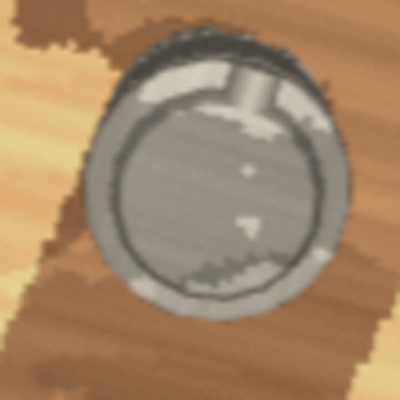

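View pics/c_stand.png

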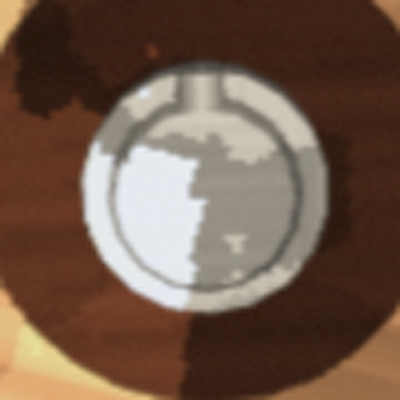

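View pics/c_short.png

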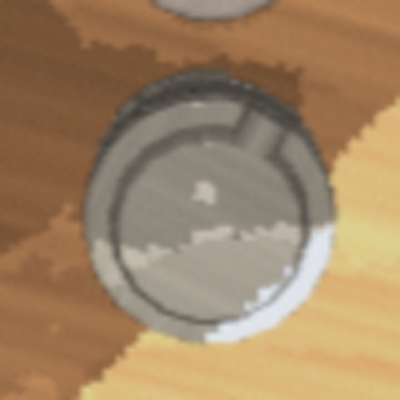

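The crops show each shoulder ring and key clearly: tall key at (251,90), stand key at (201,93), short key at (261,130) in crop pixels. I'll fit the shoulder circles through saturation contours and get the key angles.

```bash
cat > meas.py <<'E'
from h import *
import pickle
from scipy.optimize import least_squares
def fit(s,u0,v0,z,r=.027,satmax=55,sz=45):
    hsv=cv2.cvtColor(s["image"],cv2.COLOR_BGR2HSV)
    m=((hsv[...,1]<satmax)&(hsv[...,2]>70)).astype(np.uint8)
    k=np.zeros_like(m); k[v0-sz:v0+sz,u0-sz:u0+sz]=1; m&=k
    n,l,st,ce=cv2.connectedComponentsWithStats(m)
    i=l[v0,u0]; m=(l==i).astype(np.uint8)
    c=max(cv2.findContours(m,cv2.RETR_EXTERNAL,cv2.CHAIN_APPROX_NONE)[0],key=len)[:,0]
    P=np.array([ray(s,a+0.,b+0.,z)[:2] for a,b in c])
    g=ray(s,u0,v0,z)[:2]
    cam=s["cam_to_world"][:2,3]; d=(cam-g)/np.linalg.norm(cam-g)
    P=P[(P-g)@d<0.006]   # away from the camera: the true shoulder rim
    f=least_squares(lambda x:np.hypot(*(P-x[:2]).T)-x[2],[*g,r],loss="soft_l1",f_scale=.001)
    return f.x,len(P),np.median(abs(f.fun)),c
E
python3 - <<'E'
from meas import *
for n,z,(u,v),k in [("short",.044,(288,196),[(261,130),(268,112),(255,148)]),("tall",.06,(283,188),[(251,90),(253,72),(250,108)]),("stand",.03,(277,176),[(201,93),(199,76),(202,110)])]:
    s=pickle.load(open(f"w_{n}.pkl","rb")); x,N,e,c=fit(s,u,v,z)
    cc={"short":(241,147),"tall":(234,144),"stand":(231,133)}[n]
    print(n,np.round(x,4),N,e)
    for a,b in k:
        p=ray(s,cc[0]+a/4.444,cc[1]+b/4.444,z+.007)[:2]; d=p-x[:2]
        print("   ",np.round(np.hypot(*d)*1e3,1),np.round(np.degrees(np.arctan2(d[1],d[0])),1))
    cx,cy=proj(s,[*x[:2],z]);print("  centre crop px",(cx-cc[0])*4.444,(cy-cc[1])*4.444)
E
```

```text
short [ 0.4198 -0.293   0.0259] 90 0.00028806629249779857
    23.3 -10.8
    27.3 -9.9
    19.5 -12.7
  centre crop px 208.51635456644496 221.54551687076162
tall [ 0.6105 -0.2059  0.0256] 92 0.00022398640023778976
    22.4 -2.4
    25.8 -0.8
    19.1 -5.1
  centre crop px 214.94845579928798 191.75304356008485
stand [ 0.5088 -0.0353  0.0265] 88 0.000255280488078876
    21.9 16.3
    25.4 17.1
    18.3 15.8
  centre crop px 203.3259183844935 190.65075773356122
```

Run:
```python
from meas import *
for n,z,(u,v),k in [("short",.044,(288,196),[(261,130)]),("tall",.06,(283,188),[(251,90)]),("stand",.03,(277,176),[(201,93)])]:
    s=pickle.load(open(f"w_{n}.pkl","rb"))
    cc={"short":(241,147),"tall":(234,144),"stand":(231,133)}[n]
    # neck ring: dark line, unwarp about guess; also outer rim. View marked crop
    for sm in (40,55,75,95):
        x,N,e,c=fit(s,u,v,z,satmax=sm)
        P=np.array([ray(s,a,b,z)[:2] for a,b in c]); cam=s["cam_to_world"][:2,3]; d=(cam-x[:2])/np.linalg.norm(cam-x[:2]); P=P[(P-x[:2])@d<.006]
        f=least_squares(lambda q:np.hypot(*(P-q).T)-.0267,x[:2],loss="soft_l1",f_scale=.0005)
        d=ray(s,cc[0]+k[0][0]/4.444,cc[1]+k[0][1]/4.444,z+.007)[:2]-f.x
        print(n,sm,np.round(x,4),np.round(f.x,4),np.hypot(*d).round(4),np.degrees(np.arctan2(d[1],d[0])).round(1))
    im=cv2.resize(s["image"],None,fx=4.444,fy=4.444,interpolation=cv2.INTER_CUBIC)[int(cc[1]*4.444):,int(cc[0]*4.444):][:400,:400].copy()
    th=np.linspace(0,2*np.pi,200)
    for r,zz,col in [(.027,z,(0,0,255)),(.0215,z,(0,255,0)),]:
        q=np.array([proj(s,[f.x[0]+r*np.cos(t),f.x[1]+r*np.sin(t),zz]) for t in th]); q=((q-cc+0.5)*4.444).astype(int)
        cv2.polylines(im,[q],True,col,1)
    cv2.imwrite(f"pics/m_{n}.png",im)
a=[cv2.imread(f"pics/m_{n}.png") for n in("tall","stand")]
cv2.imwrite("pics/m2.png",np.hstack(a))
```

```text
short 40 [ 0.4197 -0.2932  0.0255] [ 0.4211 -0.2928] 0.0221 -11.9
short 55 [ 0.4198 -0.293   0.0259] [ 0.4207 -0.2928] 0.0225 -11.8
short 75 [ 0.4198 -0.2929  0.0262] [ 0.4204 -0.2928] 0.0228 -11.5
short 95 [ 0.4221 -0.2938  0.0286] [ 0.4199 -0.2936] 0.0232 -9.4
tall 40 [ 0.6107 -0.2059  0.0254] [ 0.6123 -0.2055] 0.0207 -3.6
tall 55 [ 0.6105 -0.2059  0.0256] [ 0.6117 -0.2056] 0.0212 -3.4
tall 75 [ 0.6108 -0.2058  0.0262] [ 0.6114 -0.2057] 0.0215 -3.1
tall 95 [ 0.6107 -0.2059  0.0263] [ 0.6112 -0.2058] 0.0217 -2.8
stand 40 [ 0.5083 -0.0351  0.0259] [ 0.5093 -0.0349] 0.0213 15.6
stand 55 [ 0.5088 -0.0353  0.0265] [ 0.5091 -0.0352] 0.0216 16.3
stand 75 [ 0.5088 -0.0352  0.0266] [ 0.5089 -0.0352] 0.0218 16.0
stand 95 [ 0.5085 -0.0352  0.0268] [ 0.5085 -0.0352] 0.0222 15.8
```

View pics/m2.png

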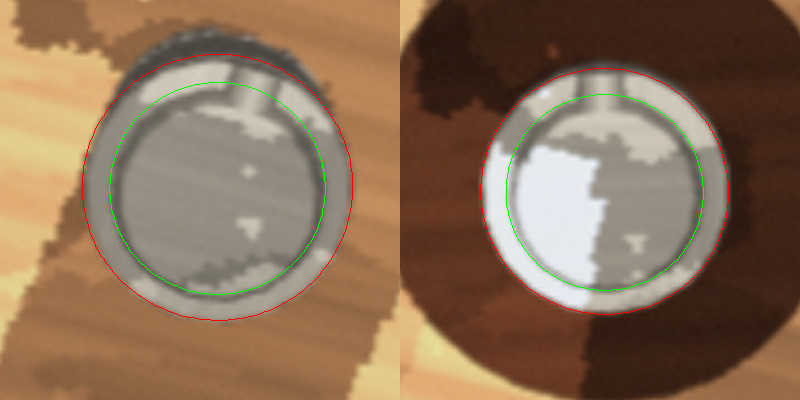

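Overlay circles match the rims. Poses (wrist): tall (0.611,-0.206, -3°), stand (0.509,-0.035, 16°), short (0.420,-0.293, -11.5°). The jaws now lie along 105°. Turning -45° for the tall grasp keeps the fingers clear of the pot there and of the jar when placing.

```bash
python3 -m crank '{"dp":[[0.03,-0.045,0],[0.06,-0.09,0],[0.09,-0.13,0],[0.112,-0.163,-0.03],[0.112,-0.163,-0.04],[0.112,-0.163,-0.04]],"turn":[[0,0,-10],[0,0,-20],[0,0,-30],[0,0,-40],[0,0,-45],[0,0,-45]]}'
python3 - <<'E'
from meas import *
s=shot("wrist"); cv2.imwrite("pics/w_tall2.png",s["image"]); pickle.dump(s,open("w_tall2.pkl","wb"))
o=manip.get_obs(); print(o["tcp_pos"],quat(o["tcp_rot"]).as_matrix()[:,0].round(3),quat(o["tcp_rot"]).as_matrix()[:,2].round(3))
u,v=map(int,proj(s,(.611,-.206,.06))); print(u,v,fit(s,u,v,.06,satmax=75,sz=60)[:3])
E
```

```text
time_s: 3.35
tcp_pos: [0.6099, -0.2087, 0.1893]
tcp_rot: [0.001, 0.967, -0.255, -0.002]
force: [-0.3, 0.4, 0.4]
finger_gap: 0.0851
[ 0.61057642 -0.20780847  0.19053863] [ 0.871 -0.491 -0.001] [-0.002 -0.    -1.   ]
278 207 (array([ 0.61079988, -0.20626717,  0.02606549]), 107, np.float64(0.0002050227269013473))
```

View pics/w_tall2.png

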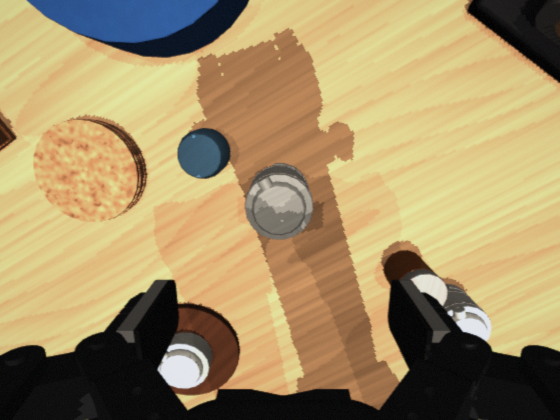

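The tall tin is at (279,203) with its key near (265,185); the TCP is centred over it. Both views agree, so I'll go down and grip.

```bash
python3 -m crank '{"dp":[[0,0,-0.05],[0,0,-0.1],[0,0,-0.145],[0,0,-0.161],[0,0,-0.161]],"turn":[[0,0,0],[0,0,0],[0,0,0],[0,0,0],[0,0,0]]}'
python3 -m crank '{"dp":[[0,0,0],[0,0,0],[0,0,0],[0,0,0],[0,0,0]],"turn":[[0,0,0],[0,0,0],[0,0,0],[0,0,0],[0,0,0]]}' 0.03 50
python3 -m crank '{"dp":[[0,0,0.02],[0,0,0.05],[0,0,0.09],[0,0,0.12],[0,0,0.12]],"turn":[[0,0,0],[0,0,0],[0,0,0],[0,0,0],[0,0,0]]}'
python3 - <<'E'
from meas import *
s=pickle.load(open("w_tall2.pkl","rb")); cc=(245,155)
cv2.imwrite("pics/t2.png",cv2.resize(s["image"][155:245,245:335],(400,400),interpolation=cv2.INTER_CUBIC))
s=shot("wrist"); cv2.imwrite("pics/w_held.png",s["image"]); pickle.dump(s,open("w_held.pkl","wb"))
o=manip.get_obs(); print(o["tcp_pos"],quat(o["tcp_rot"]).as_matrix().round(3),o["finger_gap"],o["force"])
E
```

```text
time_s: 4.03
tcp_pos: [0.6112, -0.2062, 0.0305]
tcp_rot: [0.0, 0.967, -0.253, -0.0]
force: [0.0, -0.3, 0.5]
finger_gap: 0.0855
time_s: 4.65
tcp_pos: [0.6127, -0.2066, 0.0328]
tcp_rot: [0.0, 0.967, -0.253, 0.002]
force: [-1.3, -0.3, 5.3]
finger_gap: 0.0531
time_s: 5.28
tcp_pos: [0.6131, -0.2065, 0.1546]
tcp_rot: [0.0, 0.967, -0.254, 0.004]
force: [0.2, -0.1, -2.4]
finger_gap: 0.0522
[ 0.6116879  -0.20616739  0.15228335] [[ 0.871 -0.49   0.003]
 [-0.49  -0.871 -0.001]
 [ 0.003 -0.001 -1.   ]] 0.05237405989180098 [-0.18575642 -0.00475184 -2.4862473 ]
```

View pics/w_held.png

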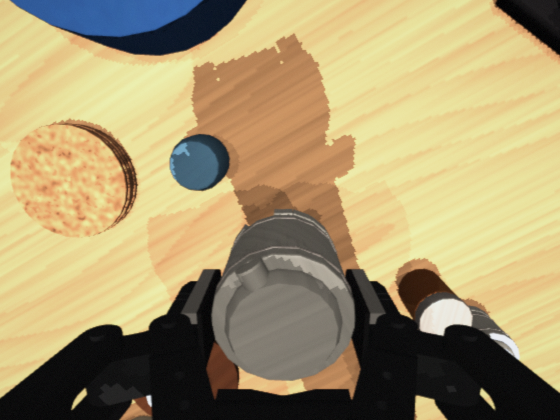

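View pics/t2.png

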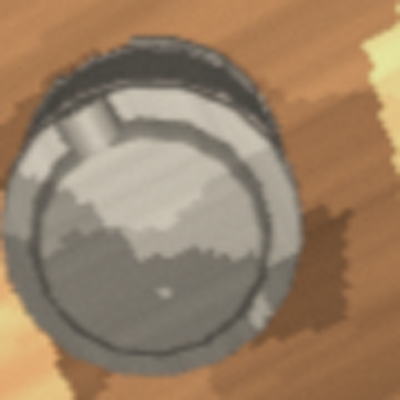

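Held firmly (gap 52 mm); the key is at about (251,271) in the picture. I'll measure the tin's centre and key yaw in the hand.

Run:
```python
from meas import *
s=pickle.load(open("w_tall2.pkl","rb"))
x=fit(s,279,205,.06,satmax=75,sz=60)[0]
for a,b in [(93,125),(85,105)]:
    d=ray(s,245+a/4.444,155+b/4.444,.067)[:2]-x[:2]; print("pre",x,np.hypot(*d),np.degrees(np.arctan2(d[1],d[0])))
s=pickle.load(open("w_held.pkl","rb"))
im=s["image"]; u0,v0=200,200
im=cv2.resize(im[200:390,200:370],None,fx=3.1,fy=3.1,interpolation=cv2.INTER_CUBIC)
T=s["cam_to_world"]@np.linalg.inv(eyes.snapshot("wrist")["tool_from_camera"]); print(T[:3,3])
for z in (T[2,3]+.03,):
  for r in(.027,.0215):
    q=np.array([proj(s,[T[0,3]+r*np.cos(t),T[1,3]+r*np.sin(t),z]) for t in np.linspace(0,6.28,100)])
    cv2.polylines(im,[((q-[200,200]+.5)*3.1).astype(int)],True,(0,0,255),1)
cv2.imwrite("pics/h2.png",im)
```

```text
pre [ 0.61084798 -0.20628061  0.02610062] 0.02256484297926402 -4.820368556580826
pre [ 0.61084798 -0.20628061  0.02610062] 0.02620529640838147 -5.357082886802348
[ 0.61309503 -0.20654399  0.15460895]
```

View pics/h2.png

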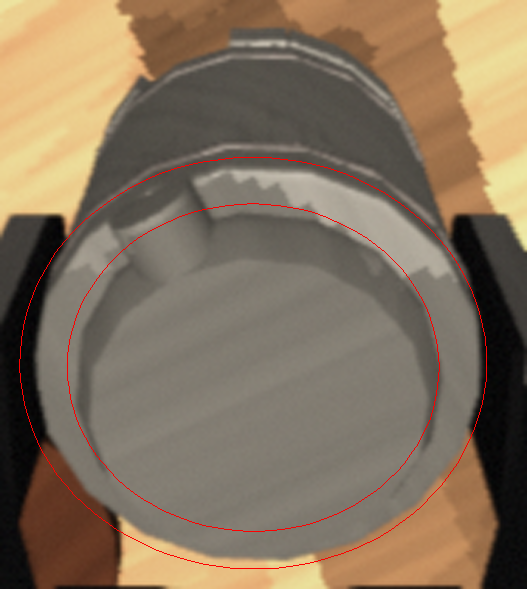

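Run:
```python
from meas import *
s=pickle.load(open("w_held.pkl","rb")); t=np.array([.6125,-.2062]);
for h in (.022,.025,.028):
    z=.1535+h
    P=np.array([ray(s,200+a/3.1,200+b/3.1,z)[:2] for a,b in [(37,360),(480,370),(258,560),(130,515),(380,525),(60,450),(462,445)]])
    f=least_squares(lambda x:np.hypot(*(P-x[:2]).T)-x[2],[*t,.027]).x
    print(h,f)
    for a,b in [(158,215),(165,240)]:
        d=ray(s,200+a/3.1,200+b/3.1,z+.007)[:2]-f[:2]; print(np.hypot(*d),np.degrees(np.arctan2(d[1],d[0])))
```

```text
0.022 [ 0.60780228 -0.20463428  0.02771689]
0.02711295787905235 -4.28118377907076
0.024020820113518762 -2.7122520513195525
0.025 [ 0.60944443 -0.20555587  0.02703821]
0.02651228622530221 -4.385480123237539
0.02349910221688974 -2.836780694314184
0.028 [ 0.61108659 -0.20647745  0.02635953]
0.025911698648727593 -4.49461002936751
0.022977492542668183 -2.9669614318712716
```

In-hand yaw is about -4°, so I turn +20° and carry it over the stand.

```bash
python3 -m crank '{"dp":[[-0.02,0.03,0],[-0.045,0.075,0],[-0.07,0.12,0],[-0.092,0.155,0],[-0.102,0.171,0],[-0.102,0.171,0],[-0.102,0.171,-0.03],[-0.102,0.171,-0.06],[-0.102,0.171,-0.07],[-0.102,0.171,-0.07],[-0.102,0.171,-0.07]],"turn":[[0,0,4],[0,0,9],[0,0,14],[0,0,18],[0,0,20],[0,0,20],[0,0,20],[0,0,20],[0,0,20],[0,0,20],[0,0,20]]}'
python3 - <<'E'
from meas import *
for n in("wrist","side"):
    s=shot(n); pickle.dump(s,open(f"{n}_pl1.pkl","wb")); 
    im=s["image"]
    if n=="side": im=cv2.resize(im[170:290,200:340],None,fx=4,fy=4,interpolation=cv2.INTER_CUBIC)
    cv2.imwrite(f"pics/{n}_pl1.png",im)
o=manip.get_obs(); print(o["tcp_pos"],quat(o["tcp_rot"]).as_matrix().round(3),o["finger_gap"],o["force"])
E
```

```text
time_s: 6.75
tcp_pos: [0.5101, -0.0354, 0.0812]
tcp_rot: [0.0, 0.997, -0.082, 0.001]
force: [0.2, -0.1, -1.8]
finger_gap: 0.0525
[ 0.50996165 -0.03520031  0.08128705] [[ 0.987 -0.163  0.002]
 [-0.163 -0.987 -0.   ]
 [ 0.002 -0.    -1.   ]] 0.05271120599586954 [-0.52399433  0.10737545 -2.17305503]
```

View pics/wrist_pl1.png

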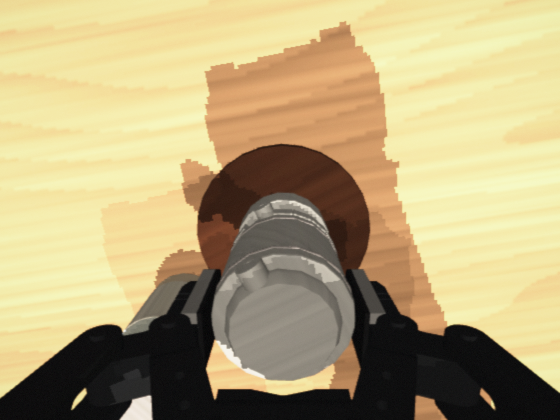

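View pics/side_pl1.png

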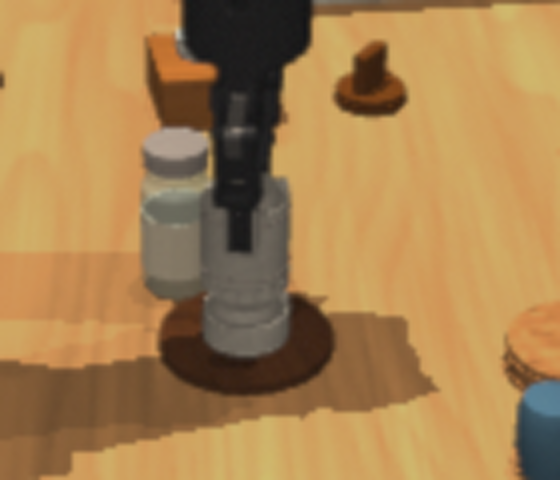

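The wrist view shows the tin right over the stand, its key (254,270) in line with the stand's key (263,212) in perspective. Lowering gently.

```bash
python3 -m crank '{"dp":[[0,0,-0.005],[0,0,-0.01],[0,0,-0.013],[0,0,-0.013]],"turn":[[0,0,0],[0,0,0],[0,0,0],[0,0,0]]}'
python3 -m crank '{"dp":[[0,0,-0.002],[0,0,-0.004],[0,0,-0.004]],"turn":[[0,0,0],[0,0,0],[0,0,0]]}'
```

```text
time_s: 7.35
tcp_pos: [0.5088, -0.0349, 0.0669]
tcp_rot: [0.0, 0.997, -0.082, -0.0]
force: [0.6, -0.4, -1.3]
finger_gap: 0.0526
time_s: 7.72
tcp_pos: [0.509, -0.035, 0.0632]
tcp_rot: [0.0, 0.997, -0.082, -0.0]
force: [-0.2, 0.3, -0.9]
finger_gap: 0.0523
```

```bash
python3 -m crank '{"dp":[[0,0,-0.0015],[0,0,-0.003],[0,0,-0.003]],"turn":[[0,0,0],[0,0,0],[0,0,0]]}'
python3 - <<'E'
from meas import *
for n in("wrist",):
    s=shot(n); cv2.imwrite(f"pics/{n}_pl2.png",cv2.resize(s["image"][140:390,190:380],None,fx=2.3,fy=2.3,interpolation=cv2.INTER_CUBIC))
E
```

```text
time_s: 8.1
tcp_pos: [0.5092, -0.035, 0.0627]
tcp_rot: [0.0, 0.997, -0.082, 0.0]
force: [-8.3, 0.8, 23.1]
finger_gap: 0.0525
```

View pics/wrist_pl2.png

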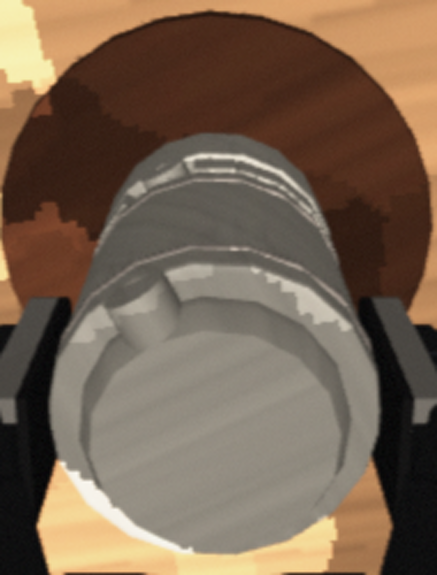

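Run:
```python
from meas import *
s=shot("wrist"); cv2.imwrite("pics/z.png",cv2.resize(s["image"][185:260,225:345],None,fx=6.5,fy=6.5,interpolation=cv2.INTER_CUBIC))
s=shot("side"); cv2.imwrite("pics/zs.png",cv2.resize(s["image"][205:285,210:310],None,fx=7,fy=7,interpolation=cv2.INTER_CUBIC))
o=manip.get_obs(); print(o["tcp_pos"],o["force"],o["moment"])
```

```text
[ 0.50918993 -0.03497272  0.06265245] [-8.00350174  0.04337074 22.68078139] [ 0.07046425  1.64660242 -0.03668319]
```

View pics/z.png

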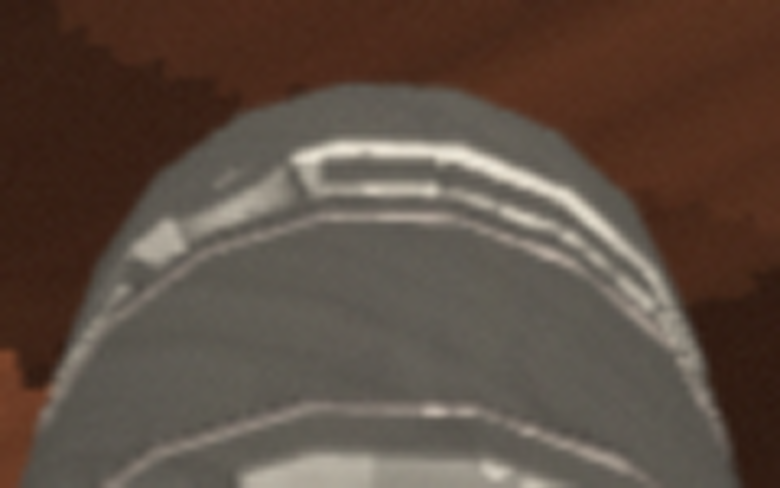

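View pics/zs.png

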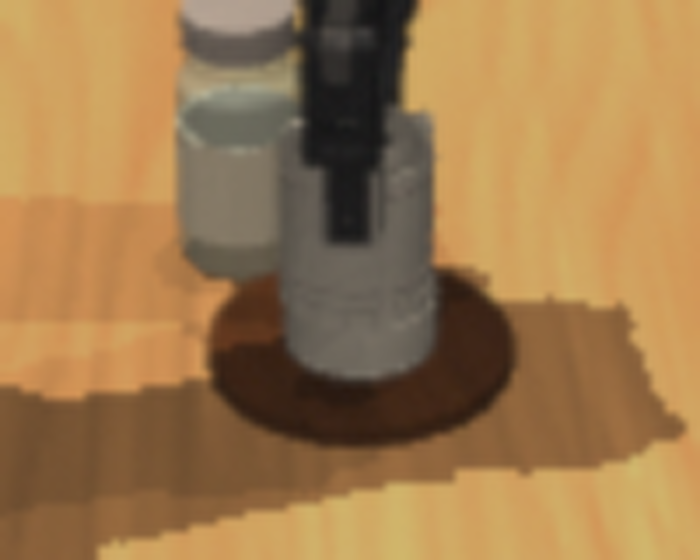

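The first contact came at TCP z = 0.0627. The tin was gripped at about 0.0328 above its foot, so its foot is at 0.030, the seated height. I'll relieve the push, release and verify.

```bash
python3 -m crank '{"dp":[[0,0,0.002],[0,0,0.002]],"turn":[[0,0,0],[0,0,0]]}'
python3 -m crank '{"dp":[[0,0,0],[0,0,0],[0,0,0],[0,0,0.02],[0,0,0.06],[0,0,0.11],[0,0,0.14],[0,0,0.14]],"turn":[[0,0,0],[0,0,0],[0,0,0],[0,0,0],[0,0,0],[0,0,0],[0,0,0],[0,0,0]]}' 0.068
python3 - <<'E'
from meas import *
for n in("wrist","side"):
    s=shot(n); pickle.dump(s,open(f"{n}_r1.pkl","wb"));cv2.imwrite(f"pics/{n}_r1.png",s["image"])
s=pickle.load(open("wrist_r1.pkl","rb")); u,v=map(int,proj(s,(.509,-.035,.09))); print(u,v)
x,N,e,c=fit(s,u,v,.09,satmax=75,sz=60);print(x,N,e)
cv2.imwrite("pics/r1c.png",cv2.resize(s["image"][v-70:v+50,u-60:u+60],(600,600),interpolation=cv2.INTER_CUBIC)); print(u-60,v-70)
E
```

```text
time_s: 8.5
tcp_pos: [0.5095, -0.035, 0.0628]
tcp_rot: [0.0, 0.997, -0.082, 0.0]
force: [-1.8, -0.1, 4.9]
finger_gap: 0.0525
time_s: 9.5
tcp_pos: [0.5107, -0.035, 0.2047]
tcp_rot: [0.0, 0.997, -0.082, 0.003]
force: [-0.2, -0.4, -0.1]
finger_gap: 0.0678
282 214
[ 0.50785464 -0.03491981  0.02655539] 118 0.00021975052999306105
222 144
```

View pics/r1c.png

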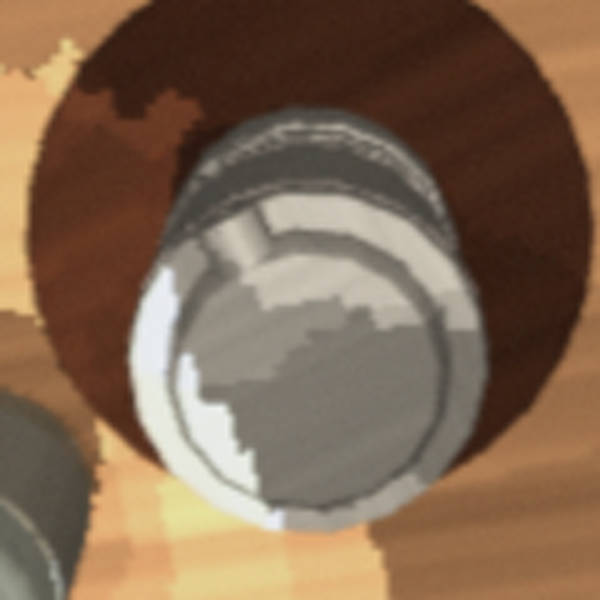

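Run:
```python
from meas import *
s=pickle.load(open("side_r1.pkl","rb"))
im=s["image"][190:280,200:310]; f=7
im=cv2.resize(im,None,fx=f,fy=f,interpolation=cv2.INTER_CUBIC)
def ring(r,z,col,c=(.508,-.035)):
    q=np.array([proj(s,[c[0]+r*np.cos(t),c[1]+r*np.sin(t),z]) for t in np.linspace(0,6.28,120)])
    cv2.polylines(im,[((q-[200,190]+.5)*f).astype(int)],True,col,1)
ring(.055,.01,(255,0,0)); ring(.027,.09,(0,0,255)); ring(.027,.03,(0,255,0)); ring(.027,.01,(255,255,0));ring(.0195,.097,(0,255,255))
cv2.imwrite("pics/sr1.png",im)
```

```text
(no output)
```

View pics/sr1.png

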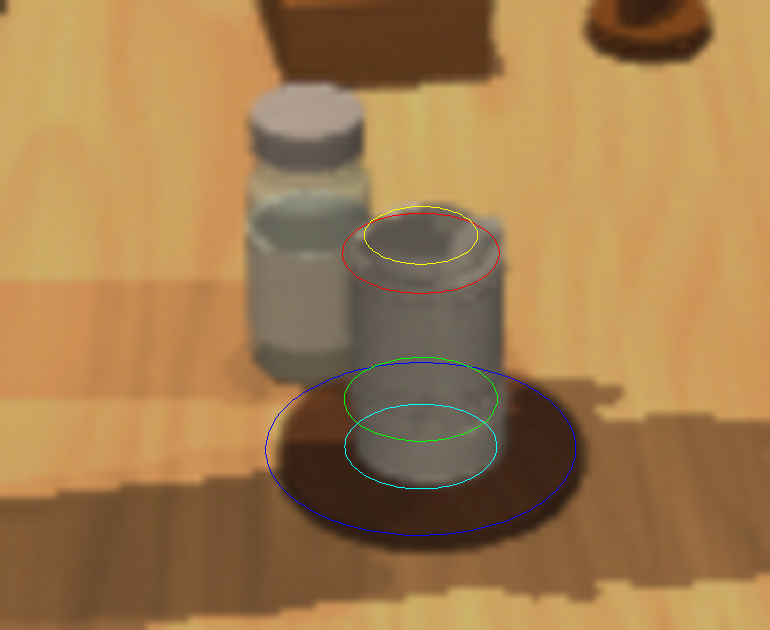

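Foot-to-top length in the side view is 284 px against 282 predicted for seated and about 300 for riding on the key, so it is home. Quick yaw check, then the short tin.

Run:
```python
from meas import *
s=pickle.load(open("wrist_r1.pkl","rb"))
for a,b in [(240,240),(233,225),(247,258)]:
    d=ray(s,222+a/5,144+b/5,.097)[:2]-np.array([.5079,-.0349]); print(np.hypot(*d),np.degrees(np.arctan2(d[1],d[0])))
# short tin vs candle geometry from first wrist view
s=pickle.load(open("w_short.pkl","rb")); print(ray(s,289,127,.057)); print(ray(s,288,127,.057)[:2]-np.array([.4204,-.2928]))
o=manip.get_obs();print(o["joint_positions"].round(3),o["time_s"])
```

```text
0.022125792207146045 15.617432069650338
0.024511587391768317 15.531717763255521
0.019333598453386145 16.28674226053032
[ 0.48186488 -0.27562796  0.057     ]
[0.0612273  0.01799632]
[ 0.22   0.286 -0.254  1.957  0.09   0.91  -1.814] 9.6
```

Tall tin keyed at 15.7° (stand 16°), 1 mm off axis. On to the short tin with a -25° turn, which keeps the fingers clear of the candle.

```bash
python3 -m crank '{"dp":[[-0.02,-0.055,0],[-0.04,-0.11,0],[-0.06,-0.165,0],[-0.077,-0.22,-0.01],[-0.089,-0.258,-0.03],[-0.089,-0.258,-0.03],[-0.089,-0.258,-0.03]],"turn":[[0,0,-6],[0,0,-12],[0,0,-18],[0,0,-23],[0,0,-25],[0,0,-25],[0,0,-25]]}' 0.0854
python3 - <<'E'
from meas import *
s=shot("wrist"); pickle.dump(s,open("w_s2.pkl","wb"));cv2.imwrite("pics/w_s2.png",s["image"])
u,v=map(int,proj(s,(.4204,-.2928,.044))); print(u,v)
for sm in (55,75): print(fit(s,u,v,.044,satmax=sm,sz=60)[:3])
cv2.imwrite("pics/s2c.png",cv2.resize(s["image"][v-60:v+60,u-60:u+60],(600,600),interpolation=cv2.INTER_CUBIC))
o=manip.get_obs();print(o["joint_positions"].round(3),o["tcp_pos"],quat(o["tcp_rot"]).as_matrix()[:,0])
E
```

```text
time_s: 10.48
tcp_pos: [0.4198, -0.2919, 0.171]
tcp_rot: [-0.001, 0.955, -0.295, -0.001]
force: [-0.2, 1.2, 0.5]
finger_gap: 0.0851
282 206
(array([ 0.42009639, -0.29330657,  0.02612943]), 108, np.float64(0.00018885461231002952))
(array([ 0.4200104 , -0.29317847,  0.02631201]), 109, np.float64(0.00016382545153034028))
[ 0.572  0.314 -0.036  1.99   0.014  0.839 -1.641] [ 0.42033232 -0.29161783  0.17157123] [ 0.8264364  -0.56302779 -0.0016084 ]
```

View pics/s2c.png

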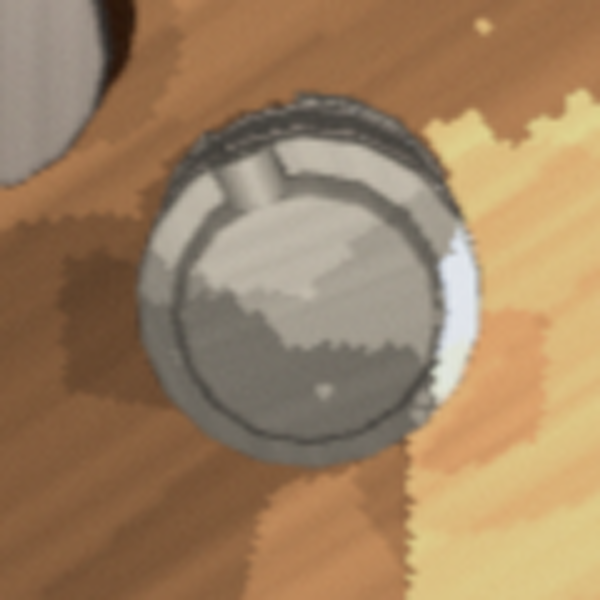

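View pics/w_s2.png

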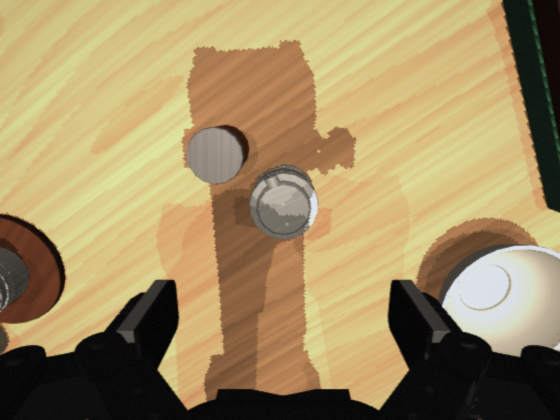

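Run:
```python
from meas import *
s=pickle.load(open("w_s2.pkl","rb"))
for a,b in [(252,180),(246,165),(257,197)]:
    d=ray(s,222+a/5,146+b/5,.051)[:2]-np.array([.4201,-.2931]); print(np.hypot(*d),np.degrees(np.arctan2(d[1],d[0])))
j=np.array([.563,.826]); 
for u,v in [(425,290),(440,265),(470,245)]: 
    d=ray(s,u,v,.04)[:2]-np.array([.42,-.293]); print("bowl",d@j, d@[.826,-.563])
```

```text
0.02202656635537539 -12.813644330908419
0.024439874999548864 -12.851735360514118
0.01937714198932916 -12.021730142550615
bowl -0.12012219422152152 -0.07436166511985282
bowl -0.1299222090377649 -0.05132012190846098
bowl -0.15211198929107697 -0.033607555171983015
```

Short yaw about -12.4°, centre matches the commanded TCP. Down, grip, lift.

```bash
python3 -m crank '{"dp":[[0,0,-0.05],[0,0,-0.1],[0,0,-0.14],[0,0,-0.155],[0,0,-0.155]],"turn":[[0,0,0],[0,0,0],[0,0,0],[0,0,0],[0,0,0]]}'
python3 -m crank '{"dp":[[0,0,0],[0,0,0],[0,0,0],[0,0,0],[0,0,0]],"turn":[[0,0,0],[0,0,0],[0,0,0],[0,0,0],[0,0,0]]}' 0.03 50
python3 -m crank '{"dp":[[0,0,0.02],[0,0,0.05],[0,0,0.1],[0,0,0.15],[0,0,0.175],[0,0,0.175],[0,0,0.175]],"turn":[[0,0,0],[0,0,0],[0,0,0],[0,0,0],[0,0,0],[0,0,0],[0,0,0]]}'
python3 - <<'E'
from meas import *
s=shot("wrist"); cv2.imwrite("pics/w_held2.png",s["image"]); pickle.dump(s,open("w_held2.pkl","wb"))
o=manip.get_obs(); print(o["tcp_pos"],quat(o["tcp_rot"]).as_matrix().round(3),o["finger_gap"],o["force"])
im=s["image"][200:390,200:370]; cv2.imwrite("pics/h3.png",cv2.resize(im,None,fx=3.1,fy=3.1,interpolation=cv2.INTER_CUBIC))
E
```

```text
time_s: 11.15
tcp_pos: [0.4204, -0.2921, 0.0171]
tcp_rot: [-0.0, 0.956, -0.295, -0.0]
force: [-0.3, 0.3, -0.2]
finger_gap: 0.0854
time_s: 11.78
tcp_pos: [0.4212, -0.2935, 0.0192]
tcp_rot: [0.0, 0.955, -0.295, 0.001]
force: [-1.3, 1.2, 7.0]
finger_gap: 0.0525
time_s: 12.65
tcp_pos: [0.4193, -0.2926, 0.1916]
tcp_rot: [-0.0, 0.955, -0.296, -0.001]
force: [0.9, -0.2, -1.3]
finger_gap: 0.0525
[ 0.41917153 -0.29242561  0.19106765] [[ 0.825 -0.565 -0.002]
 [-0.565 -0.825  0.001]
 [-0.002  0.    -1.   ]] 0.05221105871797171 [ 0.38480644  0.66341282 -1.37652371]
```

View pics/h3.png

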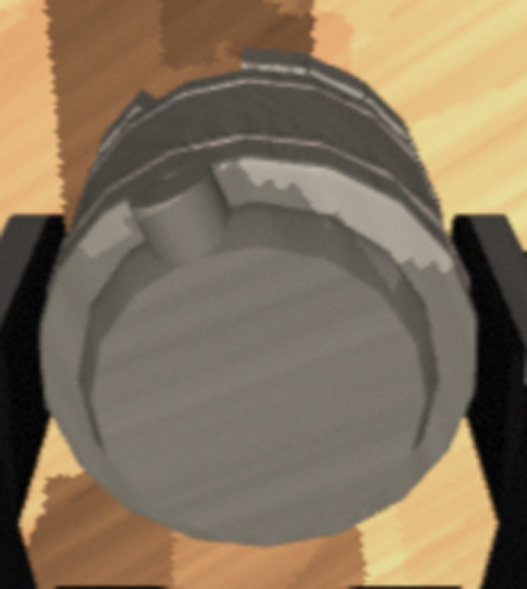

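Held square, key at (180,220) in the crop. Carry to the tower with a +28° turn.

```bash
python3 -m crank '{"dp":[[0.015,0.045,0],[0.033,0.095,0],[0.05,0.145,0],[0.067,0.195,0],[0.08,0.235,0],[0.088,0.258,0],[0.088,0.258,0],[0.088,0.258,-0.03],[0.088,0.258,-0.055],[0.088,0.258,-0.06],[0.088,0.258,-0.06],[0.088,0.258,-0.06]],"turn":[[0,0,5],[0,0,10],[0,0,15],[0,0,20],[0,0,25],[0,0,28],[0,0,28],[0,0,28],[0,0,28],[0,0,28],[0,0,28],[0,0,28]]}'
python3 - <<'E'
from meas import *
s=shot("wrist"); cv2.imwrite("pics/w_pl3.png",cv2.resize(s["image"][140:390,190:380],None,fx=2.3,fy=2.3,interpolation=cv2.INTER_CUBIC)); pickle.dump(s,open("w_pl3.pkl","wb"))
E
```

```text
time_s: 14.2
tcp_pos: [0.5088, -0.0355, 0.1332]
tcp_rot: [0.0, 0.998, -0.056, 0.001]
force: [-0.1, 0.0, -1.4]
finger_gap: 0.0527
```

View pics/w_pl3.png

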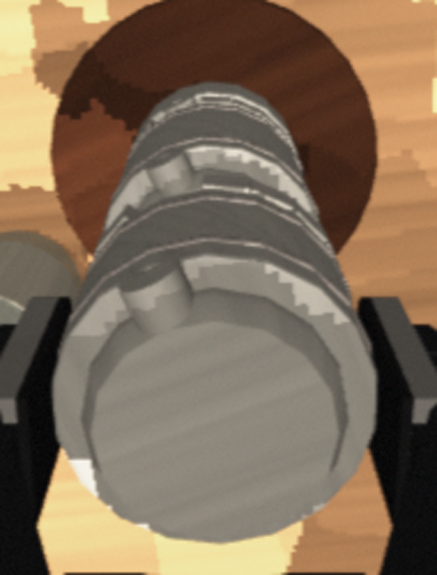

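Well aligned, with the tall key (172,172) in line with the short key (155,285). Lowering to just above seating, then to contact.

```bash
python3 -m crank '{"dp":[[0,0,-0.008],[0,0,-0.015],[0,0,-0.019],[0,0,-0.019]],"turn":[[0,0,0],[0,0,0],[0,0,0],[0,0,0]]}'
python3 -m crank '{"dp":[[0,0,-0.002],[0,0,-0.004],[0,0,-0.005],[0,0,-0.005]],"turn":[[0,0,0],[0,0,0],[0,0,0],[0,0,0]]}'
```

```text
time_s: 14.75
tcp_pos: [0.5078, -0.0349, 0.1128]
tcp_rot: [-0.0, 0.998, -0.056, -0.001]
force: [0.3, 0.3, -2.6]
finger_gap: 0.0523
time_s: 15.25
tcp_pos: [0.5084, -0.035, 0.1092]
tcp_rot: [0.0, 0.998, -0.056, 0.0]
force: [-2.0, 1.1, 5.5]
finger_gap: 0.0528
```

Contact at TCP z = 0.109, as predicted for seated (0.1095). Release and back off.

```bash
python3 -m crank '{"dp":[[0,0,0.0005],[0,0,0.0005],[0,0,0.0005],[0,0,0.02],[0,0,0.06],[0,0,0.11],[0,0,0.14],[0,0,0.14]],"turn":[[0,0,0],[0,0,0],[0,0,0],[0,0,0],[0,0,0],[0,0,0],[0,0,0],[0,0,0]]}' 0.068
python3 - <<'E'
from meas import *
for n in("wrist","side"):
    s=shot(n); pickle.dump(s,open(f"{n}_r2.pkl","wb"));cv2.imwrite(f"pics/{n}_r2.png",s["image"])
s=pickle.load(open("wrist_r2.pkl","rb")); u,v=map(int,proj(s,(.508,-.035,.134))); print(u,v)
x,N,e,c=fit(s,u,v,.134,satmax=75,sz=60);print(x,N,e)
cv2.imwrite("pics/r2c.png",cv2.resize(s["image"][v-70:v+50,u-60:u+60],(600,600),interpolation=cv2.INTER_CUBIC)); print(u-60,v-70)
s=pickle.load(open("side_r2.pkl","rb"))
im=s["image"][165:275,200:310]; f=5.4
im=cv2.resize(im,None,fx=f,fy=f,interpolation=cv2.INTER_CUBIC)
def ring(r,z,col,c=(.508,-.035)):
    q=np.array([proj(s,[c[0]+r*np.cos(t),c[1]+r*np.sin(t),z]) for t in np.linspace(0,6.28,120)])
    cv2.polylines(im,[((q-[200,165]+.5)*f).astype(int)],True,col,1)
ring(.027,.134,(0,0,255)); ring(.027,.01,(255,255,0));ring(.0195,.141,(0,255,255))
cv2.imwrite("pics/sr2.png",im)
E
```

```text
time_s: 16.25
tcp_pos: [0.5096, -0.035, 0.2508]
tcp_rot: [0.0, 0.998, -0.056, 0.003]
force: [0.1, 0.3, -1.1]
finger_gap: 0.0676
282 214
[ 0.50696953 -0.0347736   0.02635891] 114 0.0001630475360998064
222 144
```

View pics/r2c.png

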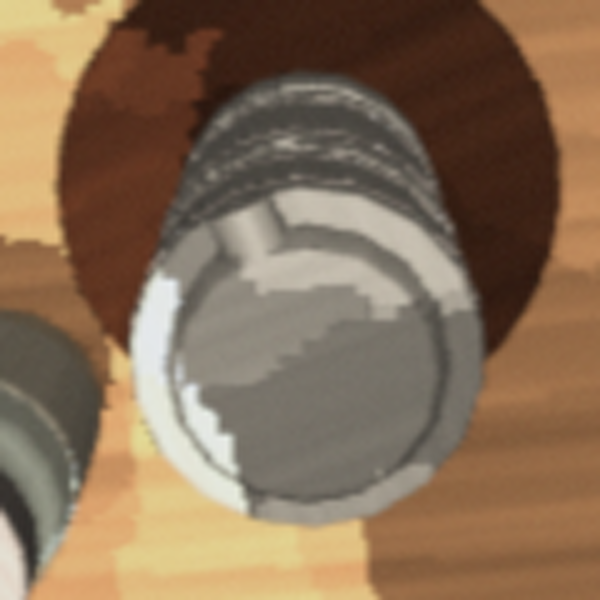

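View pics/sr2.png

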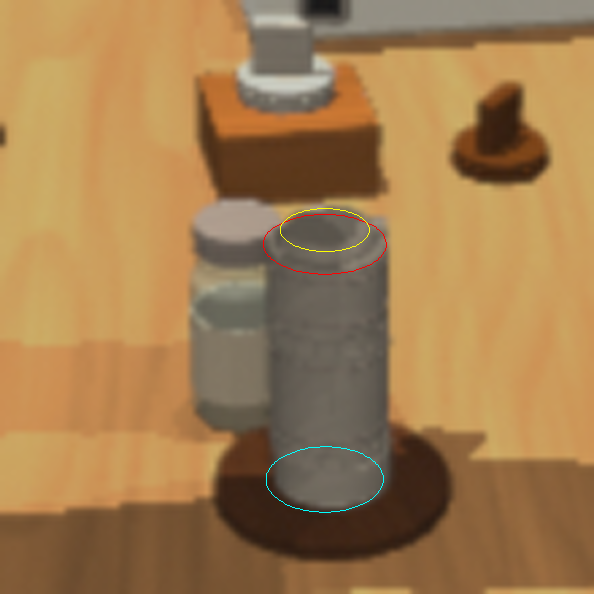

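Radius and side-view rings match the seated height. Now the lid: compute the short key's yaw and go over the box.

```bash
python3 -m crank '{"dp":[[0,0.06,0],[0,0.12,0],[0,0.18,0],[0,0.24,0],[-0.005,0.3,-0.01],[-0.006,0.325,-0.02],[-0.006,0.325,-0.02],[-0.006,0.325,-0.02]],"turn":[[0,0,0],[0,0,0],[0,0,0],[0,0,0],[0,0,0],[0,0,0],[0,0,0],[0,0,0]]}'  0.06
python3 - <<'E'
from meas import *
s=pickle.load(open("wrist_r2.pkl","rb"))
for a,b in [(249,230),(243,215),(256,247)]:
    d=ray(s,222+a/5,144+b/5,.141)[:2]-np.array([.507,-.0348]); print(np.hypot(*d),np.degrees(np.arctan2(d[1],d[0])))
s=shot("wrist"); pickle.dump(s,open("w_lid.pkl","wb"));cv2.imwrite("pics/w_lid.png",s["image"])
u,v=map(int,proj(s,(.502,.289,.058))); print(u,v)
cv2.imwrite("pics/lidc.png",cv2.resize(s["image"][v-60:v+60,u-60:u+60],(600,600),interpolation=cv2.INTER_CUBIC)); print(u-60,v-60)
print(fit(s,u,v,.058,satmax=75,sz=60)[:3])
E
```

```text
time_s: 17.35
tcp_pos: [0.5021, 0.2886, 0.2272]
tcp_rot: [0.001, 0.998, -0.056, -0.001]
force: [-0.2, -0.5, -0.3]
finger_gap: 0.06
0.022385280943579233 14.333534805064202
0.024730518492244093 14.363298705307091
0.019703591992636448 14.212608852584008
281 195
221 135
(array([0.49740103, 0.29537023, 0.02641365]), 109, np.float64(0.00030792453070609127))
```

View pics/lidc.png

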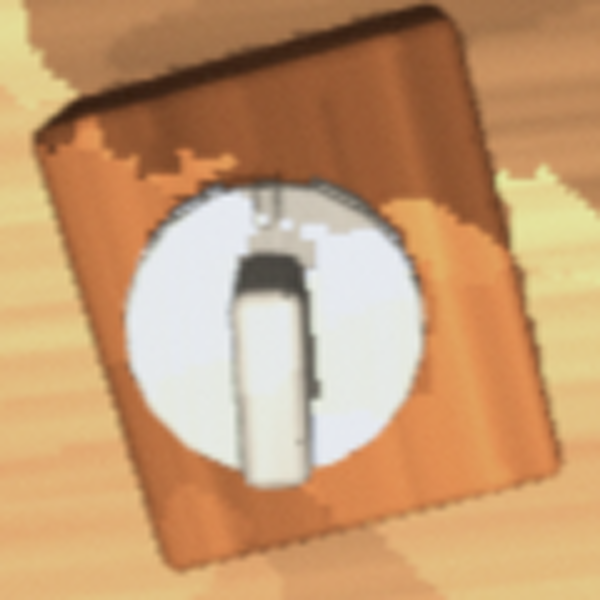

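View pics/w_lid.png

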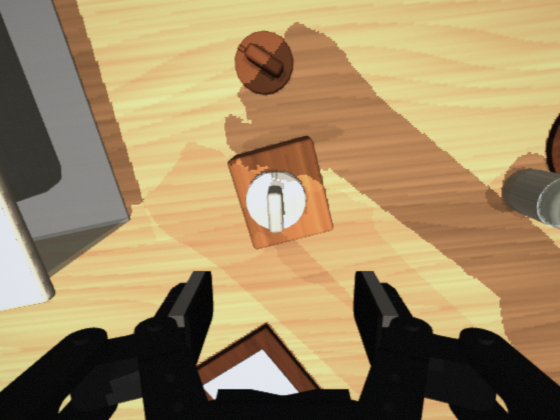

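Lid: plate centre near (276,325) in the crop, fin top runs from (270,291) to (279,486), ridge at (266,210).

Run:
```python
from meas import *
s=pickle.load(open("w_lid.pkl","rb"))
g=lambda a,b,z: ray(s,221+a/5,135+b/5,z)[:2]
A,B=g(270,291,.09),g(279,486,.09); d=A-B; L=np.hypot(*d); d/=L
print(A,B,L,"yaw",np.degrees(np.arctan2(d[1],d[0])),"centre from fin",B+.019*d, A-.015*d)
# plate rim, points away
P=np.array([g(a,b,.058) for a,b in [(126,325),(135,375),(160,425),(200,460),(340,462),(390,425),(415,370),(424,325)]])
f=least_squares(lambda x:np.hypot(*(P-x[:2]).T)-.027,[.498,.294]).x; print("plate",f)
r=g(266,205,.06)-f; print("ridge",np.hypot(*r),np.degrees(np.arctan2(r[1],r[0])))
o=manip.get_obs(); print(quat(o["tcp_rot"]).as_matrix()[:,0],o["tcp_pos"])
```

```text
[0.51173242 0.29344603] [0.47891568 0.29585422] 0.03290498146396059 yaw -4.197003012216261 centre from fin [0.49786472 0.29446368] [0.49677264 0.29454382]
plate [0.49677267 0.29509538]
ridge 0.02362560161388859 -3.3367101413176936
[ 9.93587131e-01 -1.13067297e-01 -6.31910676e-04] [0.50245519 0.28828596 0.22771323]
```

Lid at (0.497,0.295), yaw about -4°. Align +2° and descend round the fin.

```bash
python3 -m crank '{"dp":[[-0.005,0.005,-0.02],[-0.005,0.005,-0.07],[-0.005,0.005,-0.12],[-0.005,0.005,-0.155],[-0.005,0.005,-0.164],[-0.005,0.005,-0.164]],"turn":[[0,0,2],[0,0,2],[0,0,2],[0,0,2],[0,0,2],[0,0,2]]}'
python3 -m crank '{"dp":[[0,0,0],[0,0,0],[0,0,0],[0,0,0],[0,0,0],[0,0,0]],"turn":[[0,0,0],[0,0,0],[0,0,0],[0,0,0],[0,0,0],[0,0,0]]}' 0 40
python3 -m crank '{"dp":[[0,0,0.02],[0,0,0.06],[0,0,0.11],[0,0,0.15],[0,0,0.166],[0,0,0.166],[0,0,0.166]],"turn":[[0,0,0],[0,0,0],[0,0,0],[0,0,0],[0,0,0],[0,0,0],[0,0,0]]}'
python3 - <<'E'
from meas import *
s=shot("wrist"); pickle.dump(s,open("w_lidh.pkl","wb"));cv2.imwrite("pics/w_lidh.png",s["image"])
o=manip.get_obs(); print(o["tcp_pos"],quat(o["tcp_rot"]).as_matrix().round(3),o["finger_gap"],o["force"])
E
```

```text
time_s: 18.15
tcp_pos: [0.4977, 0.2944, 0.0648]
tcp_rot: [0.0, 0.999, -0.039, 0.0]
force: [-0.6, -0.2, 0.4]
finger_gap: 0.0602
time_s: 18.9
tcp_pos: [0.4978, 0.2954, 0.0655]
tcp_rot: [-0.0, 0.999, -0.038, 0.001]
force: [-0.7, -1.9, 7.3]
finger_gap: 0.0113
time_s: 19.77
tcp_pos: [0.4962, 0.2943, 0.2286]
tcp_rot: [0.001, 0.999, -0.038, -0.001]
force: [-0.8, -0.1, -1.4]
finger_gap: 0.0111
[0.49624352 0.29430666 0.2284175 ] [[ 0.997 -0.076 -0.003]
 [-0.076 -0.997 -0.002]
 [-0.003  0.002 -1.   ]] 0.01146598668682595 [ 0.73811852  0.28250642 -0.84525105]
```

View pics/w_lidh.png

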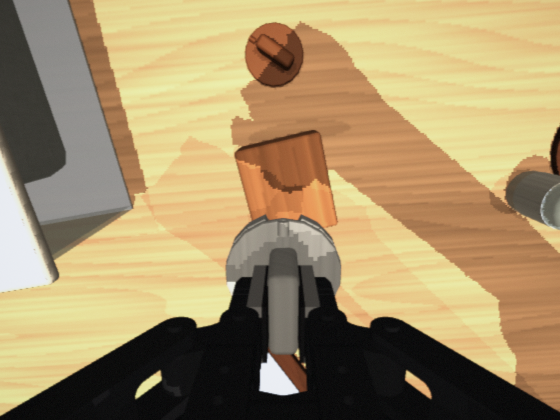

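Lid held by its fin, ridge at (283,228). I'll measure the plate centre relative to the TCP.

Run:
```python
from meas import *
s=pickle.load(open("w_lidh.pkl","rb"))
im=s["image"][200:320,210:360]; cv2.imwrite("pics/lh.png",cv2.resize(im,None,fx=5,fy=5,interpolation=cv2.INTER_CUBIC))
```

```text
(no output)
```

View pics/lh.png

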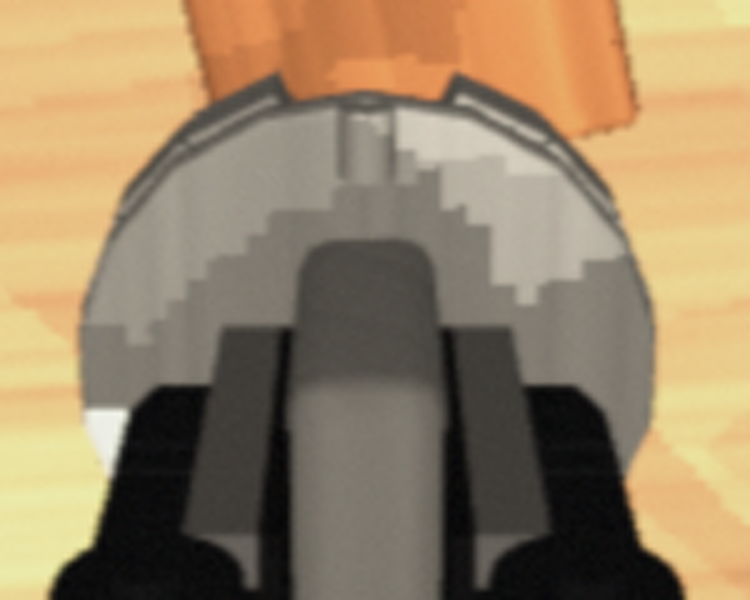

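Run:
```python
from meas import *
s=pickle.load(open("w_lidh.pkl","rb"))
M=s["cam_to_world"]; 
t=np.array([.4963,.2943]); zt=.2285
for h in (-.005,-.007,-.009):
    P=np.array([ray(s,210+a/5,200+b/5,zt+h)[:2] for a,b in [(80,350),(82,300),(108,240),(655,350),(650,290),(625,240),(368,98),(300,104),(440,104)]])
    f=least_squares(lambda x:np.hypot(*(P-x[:2]).T)-x[2],[*t,.027]).x; print(h,f,f[:2]-t)
    r=ray(s,210+367/5,200+140/5,zt+h+.002)[:2]-f[:2];print(np.hypot(*r),np.degrees(np.arctan2(r[1],r[0])))
```

```text
-0.005 [0.49746829 0.29372423 0.02618629] [ 0.00116829 -0.00057577]
0.0228822501372526 -4.280335833115061
-0.007 [0.49650661 0.29379181 0.02654061] [ 0.00020661 -0.00050819]
0.023182880847471905 -4.280482488206459
-0.009 [0.49554492 0.2938594  0.02689493] [-0.00075508 -0.0004406 ]
0.023483527158200786 -4.280629016666167
```

Lid centred in the hand, yaw -4.3°. Target (0.507,-0.035), 14.5°: turn +19°.

```bash
python3 -m crank '{"dp":[[0.001,-0.04,0],[0.003,-0.09,0],[0.004,-0.145,0],[0.006,-0.2,0],[0.008,-0.255,0],[0.009,-0.3,0],[0.01,-0.325,0],[0.01,-0.33,0],[0.01,-0.33,-0.03],[0.01,-0.33,-0.048],[0.01,-0.33,-0.048],[0.01,-0.33,-0.048]],"turn":[[0,0,3],[0,0,6],[0,0,9],[0,0,12],[0,0,15],[0,0,18],[0,0,19],[0,0,19],[0,0,19],[0,0,19],[0,0,19],[0,0,19]]}'
python3 - <<'E'
from meas import *
s=shot("wrist"); cv2.imwrite("pics/w_pl4.png",s["image"]); pickle.dump(s,open("w_pl4.pkl","wb"))
cv2.imwrite("pics/pl4c.png",cv2.resize(s["image"][170:320,190:380],None,fx=4,fy=4,interpolation=cv2.INTER_CUBIC))
E
```

```text
time_s: 21.32
tcp_pos: [0.5074, -0.034, 0.1826]
tcp_rot: [-0.0, 0.992, 0.128, 0.0]
force: [-0.7, 0.0, -0.1]
finger_gap: 0.0115
```

View pics/pl4c.png

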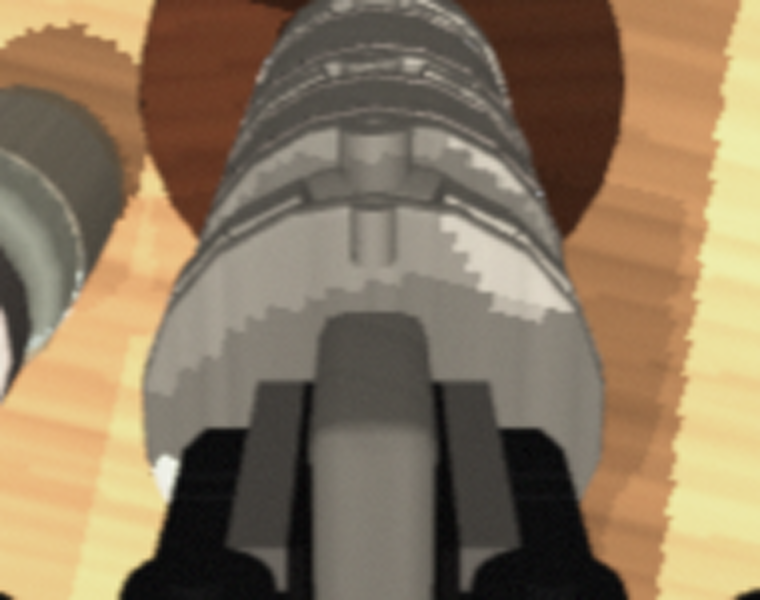

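The notch (305–440, centre 373) straddles the key (340–410, centre 375), and the tall's key fills the short's notch below at (373,70). Lowering.

```bash
python3 -m crank '{"dp":[[0,0,-0.01],[0,0,-0.018],[0,0,-0.023],[0,0,-0.024],[0,0,-0.024]],"turn":[[0,0,0],[0,0,0],[0,0,0],[0,0,0],[0,0,0]]}'
python3 -m crank '{"dp":[[0,0,-0.002],[0,0,-0.004],[0,0,-0.005],[0,0,-0.005]],"turn":[[0,0,0],[0,0,0],[0,0,0],[0,0,0]]}'
```

```text
time_s: 22.0
tcp_pos: [0.5072, -0.035, 0.1583]
tcp_rot: [-0.0, 0.992, 0.127, 0.0]
force: [0.1, -1.3, -1.0]
finger_gap: 0.0112
time_s: 22.5
tcp_pos: [0.5075, -0.035, 0.1544]
tcp_rot: [0.0, 0.992, 0.127, 0.0]
force: [-2.7, -1.2, 8.1]
finger_gap: 0.0112
```

Contact at 0.1544, predicted seated 0.1545. Releasing slowly and retreating up.

```bash
python3 -m crank '{"dp":[[0,0,0.001],[0,0,0.001]],"turn":[[0,0,0],[0,0,0]]}'
python3 -m crank '{"dp":[[0,0,0],[0,0,0],[0,0,0],[0,0,0.02],[0,0,0.06],[0,0,0.11],[0,0,0.14],[0,0,0.14],[0,0,0.14]],"turn":[[0,0,0],[0,0,0],[0,0,0],[0,0,0],[0,0,0],[0,0,0],[0,0,0],[0,0,0],[0,0,0]]}' 0.05
python3 - <<'E'
from meas import *
for n in("wrist","side","top"):
    s=shot(n); pickle.dump(s,open(f"{n}_r3.pkl","wb"));cv2.imwrite(f"pics/{n}_r3.png",s["image"])
s=pickle.load(open("wrist_r3.pkl","rb")); u,v=map(int,proj(s,(.507,-.035,.147))); print(u,v)
print(fit(s,u+25,v,.147,satmax=75,sz=70)[:3])
a=cv2.resize(s["image"][v-70:v+50,u-60:u+60],(400,400),interpolation=cv2.INTER_CUBIC)
s=pickle.load(open("side_r3.pkl","rb")); im=s["image"]
f=5
im=cv2.resize(im[130:270,220:300],None,fx=f,fy=f,interpolation=cv2.INTER_CUBIC)[:, :]
def ring(r,z,col,c=(.508,-.035)):
    q=np.array([proj(s,[c[0]+r*np.cos(t),c[1]+r*np.sin(t),z]) for t in np.linspace(0,6.28,120)])
    cv2.polylines(im,[((q-[220,130]+.5)*f).astype(int)],True,col,1)
ring(.027,.147,(0,0,255)); ring(.027,.01,(255,255,0))
im=im[:600]; b=np.zeros((600,400,3),np.uint8); b[:400]=a; im=cv2.resize(im,(343,600)); cv2.imwrite("pics/fin.png",np.hstack([b,im]))
E
```

```text
time_s: 22.75
tcp_pos: [0.5073, -0.035, 0.1544]
tcp_rot: [0.0, 0.992, 0.127, 0.0]
force: [0.0, -0.4, 2.1]
finger_gap: 0.0112
time_s: 23.88
tcp_pos: [0.5065, -0.0351, 0.2935]
tcp_rot: [-0.0, 0.992, 0.127, -0.001]
force: [0.5, 0.2, 0.3]
finger_gap: 0.0498
283 200
(array([ 0.50664065, -0.03496278,  0.02623964]), 93, np.float64(0.00041634022520290956))
```

View pics/fin.png

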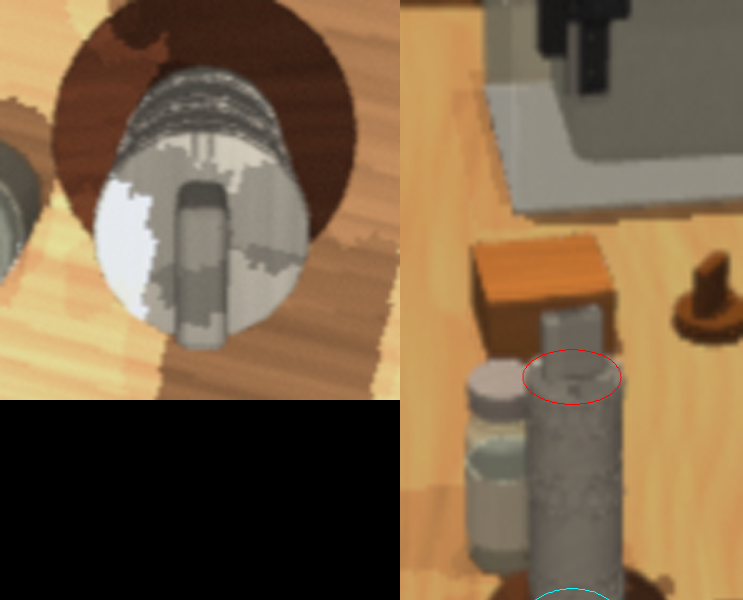

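View pics/side_r3.png

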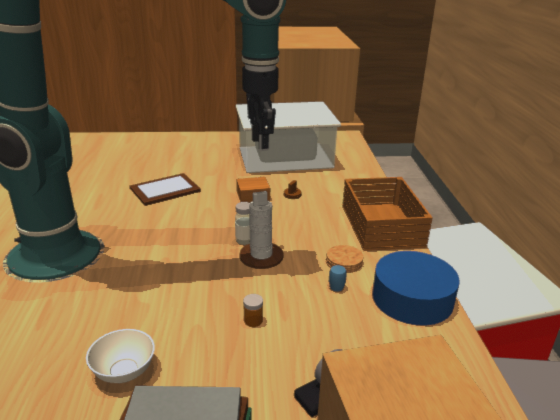

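The tower stands straight with the lid plate on the predicted seated ring; jar (244,224), pot (338,278) and candle (253,310) are unmoved. Handing in.

```bash
python3 -c "
from workcell import workorder; print(workorder.finish_job())"
```

```text
the job is handed in; nothing more can be done
None
```

The tower is rebuilt on its stand: the tall tin, the short tin on it, then the lid. I released each piece and handed the job in at about 24 s of the 72 s allowed. The hand-in reports no verdict, so what follows is from my own checks.

- **Seated height:** each piece made contact within about 0.5 mm of the gripper height predicted for fully home (0.063, 0.109 and 0.154 m). The side-view outlines also matched seated rather than the 7 mm higher position on the key.
- **Alignment:** the key angles measured were about 16° for the stand, 15.7° for the tall tin and 14.3° for the short tin. The lid was set to about 14.7°. The fitted centres lie within about 2.5 mm of the stand's axis overall and about 1 mm between neighbouring pieces.
- **Bystanders:** the jar, pot and candle looked unmoved in the last side view, and the gripper was well clear above the tower.

Two checks were unclear at first. The tall tin showed 23 N and a slight sideways push on contact, and a circle fit from the wrist camera could not by itself tell seated from riding on the key. The side view settled it: the length from foot to top was 284 px, against 282 expected seated and about 300 riding. The side camera's calibration is also about 1–2 px off, which is within its stated 2 mm.

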